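# Turn a culture dish over and stack it

### The job

Take the closed culture dish with the teal lid that lies lid-up in the white slanted stand, pinching its two grip tabs so that lid and base stay together, and turn it upside down. Stack it, lid side down, squarely on the dish that already lies upside down in the black slanted stand, its tab pointing up the slope towards the robot side, without shifting that dish, and let go.

Things in the scene. Friction and masses are not known exactly. Their poses are not given: they have to be found in the camera images.
- dish_base: Yellowish base of the dish to turn. Closed dish: 90 x 90 mm, 46 thick, 185 g; unlatched, parts at mid-thickness. Origin: centre of the outer bottom face; z through the dish to the lid, x away from the grip tab. It starts lid-up on the 45-degree bed of the white stand: x points down the slope, away from the robot; z 45 degrees up. The orange-lidded dish in the grey stand is not meant.
- dish_lid: Teal lid of that dish, with a teal tab. Origin: centre of its 90 x 90 mm outer top face, 46 mm from the base's origin along z; same axes as the base while closed. It reaches 23 mm down over the base, flush with it, and lifts off freely.
- grip_tab (a point): Centre of the tabs of base and lid, lying on each other as one grip 10 mm thick along z, 30 mm wide (y), sticking 46 mm out of the middle of the -x side: 23 mm from here to its end and to the dish's wall. Free air above and below. Axes as the base. Pinch it along z, with the tool pointing along x (45 degrees down); half a turn of the tool about its own length then inverts the dish.
- stack_top (a point): Goal of the lid's face: centre of the 90 mm square upper face of the loose dish (46 thick) lying upside down in the black stand, its tab sideways to -y. z square off the face, 45 degrees up, away from the robot; x down the slope. Lower edges rest on a ledge at right angles to the bed, 45 mm from here along x, 94 mm high off the bed; no side walls. Stands swap places, yaw up to 12 degrees.
Things that resemble listed ones, but are neither listed nor needed, are in the scene too. What is shaped like the dish_base but red is not meant. What is shaped like the dish_lid but orange is not meant.

How it is judged:
By the outcome, as a careful person would: the job done as asked, in the order asked, and still so for the second after the job is handed in, with the robot touching nothing.
It also fails if it takes over 51 s, if anything falls off the work surface, if the arm or the gripper's body presses on something with over 40 N, if the wrist force passes 120 N, or if a joint passes its speed limit or range.

### The arm

A 6-joint arm with a two-finger parallel gripper is mounted at the origin on the work surface. World frame = base frame: x ahead of the robot, y to its left, z up, the work surface at z = 0. Lengths are in m, angles in rad, forces in N, time in s.
With the tool pointing down it reaches from about 0.35 to 0.975 m from the base axis. Payload 4.9 kg.
Tool frame: the origin (TCP) lies at the very end of the fingers, on their centre line; the grasp point (between the pads) lies 19 mm behind it; z points along the fingers, y is the line along which they close (so a half turn about z gives the same grasp; the last joint's range is limited). The gripper opens to 85 mm and grips with 20 to 120 N. Pads are 22 mm wide; open, the fingers measure 114 mm over their backs; the gripper's body (76 mm by 85 mm) begins 54 mm behind the grasp point. The pads swing forward as they close: fully open they stand 13 mm farther back than shut.
Start: joints at [1.092, 0.053, 1.613, -0, 1.476, -0.119], TCP at [0.22, 0.585, 0.231] pointing down, gripper open.
Joint ranges: [-3.01, 3.01], [-1.01, 2.22], [0.06, 2.58], [-1.02, 4.17], [0.09, 2.62], [-3.14, 3.14]. Speed limits (rad/s): [2.57, 2.57, 3.14, 3.14, 3.14, 3.14].

### API

Orientations are given as a rotation vector (axis times angle).
In Python, from station import ctrl gives the robot as it stands.
- The arm moves only by the tool apply_moves, never from a script. Its argument "rows" is one flat list of numbers, 6 for each row, row after row: the shift along the tool's x, y, z normalised to -1 to 1, where 1 is 0.6 m, then the turn, a rotation vector about the tool's x, y, z normalised to -1 to 1, where 1 is 90 degrees. A call has 1 to 20 rows; each row is the pose to reach, as a shift and turn from the pose commanded when the call began, along the tool's axes at that moment; what a row does not reach only later rows make up. A row lasts 1/10 s, in which the tool goes at most 50 mm and 8.59 degrees, less where a joint would pass 70% of its speed; a pose out of reach is approached as far as the arm can. A call with a number of a shift or a turn outside -1 to 1 is refused whole. A call with a gripper value outside its range is refused whole. "grip" is the opening, from 0 (shut) to 1 (fully open), set as the call begins (left out, the last holds). The fingers move at their own pace and stop on an object; "grip_force" is the grip in N (left out, the last holds). Time passes only in rows, so rows that repeat a pose let the fingers close. It gives the time, the measured TCP pose, the force, the opening and the grip force at its end, in the units of the state.
- ctrl.get_obs(): the state, without advancing time (a new reading comes with each control period).
- ctrl.get_image(name): name is "scene" or "side" or "wrist"; returns (picture, depth): 480x640x3 uint8, blue, green, red; 480x640 float32, m along the optical axis (not along the pixel's ray), 0 where there is no reading.
- ctrl.camera_model(name): a dict with "mtx" (3x3 intrinsics, pixels), "R" (3x3) and "t" (3): a world point X has camera coordinates R X + t; the wrist camera has in their place "tool_from_camera" (4x4, takes a point from camera to tool coordinates, whose origin is the TCP and whose axes are the flange's). Camera axes: x right, y down, z forward; pixel columns grow to the right and rows downward; lengths in m; the calibration is good to about 2 mm. The wrist camera is an equidistant fisheye: a pixel r from the principal point sees the ray r / f radians off the axis. A picture is of the moment at which its call begins: read the wrist's pose just before it. camera_model takes no time and is no camera call.
- ctrl.finish_job(): hands the job in; it is judged then, once.
The state is a dict: "t": time; "q": joint angles; "dq": joint speeds; "effort": joint torques, N m; "tool_pos": TCP position; "tool_rot": TCP orientation; "contact_force": force on the tool from outside, world axes, zero at the start; "wrist_torque": the same for the moment, N m; "opening": finger opening in m; "grip_force": force on a finger pad.
Only numpy, scipy, OpenCV 4.12 (cv2) and the standard library are available. Lean on these libraries where they do the work, as an engineer would, in place of code of your own. Each camera call takes 0.05 s, during which the arm holds its last target. There are 200 camera calls.

## Working session

There is one attempt and no reset: what is moved stays moved. The work goes in short steps, Python scripts to look and compute and a tool call to move; the robot and the scene stay as the last step left them, time stands still between calls to the robot, and variables do not carry over. Pictures are saved under pics/ and viewed, at most 10 in all, crops included, and the job is handed in when it is done.

Besides the shell and the picture viewer there is one more tool, called after "Emit:" as name(argument=value, ...) on one line, values as JSON. apply_moves: Moves the arm, as the interface text tells. Its arguments: {"type":"object","properties":{"rows":{"type":"array","items":{"type":"number"}},"grip":{"type":"number"},"grip_force":{"type":"number"}},"required":["rows"]}

```bash
ls; mkdir -p pics; python3 - <<'E'
from station import ctrl
import cv2,numpy as np
o=ctrl.get_obs();print({k:np.round(v,3).tolist() for k,v in o.items()})
for n in ["scene","side"]:
    p,d=ctrl.get_image(n);cv2.imwrite(f"pics/{n}0.png",p);np.savez(f"pics/{n}0.npz",p=p,d=d)
    m=ctrl.camera_model(n);print(n,{k:np.round(v,3).tolist() if not isinstance(v,str) else v for k,v in m.items()},(d>0).mean())
m=ctrl.camera_model("wrist");print({k:np.round(v,4).tolist() if not isinstance(v,str) else v for k,v in m.items()})
E
```

```text
pics
{'t': 0.0, 'q': [1.092, 0.053, 1.614, -0.0, 1.476, -0.119], 'dq': [-0.0, 0.001, -0.001, 0.0, 0.0, 0.001], 'effort': [-0.001, -39.365, -37.019, -0.0, 0.007, 0.0], 'tool_pos': [0.22, 0.584, 0.23], 'tool_rot': [-0.562, -3.09, 0.003], 'contact_force': [0.288, 0.187, 0.227], 'wrist_torque': [-0.011, 0.02, 0.028], 'grip_force': 0.0, 'opening': 0.085}
scene {'mtx': [[465.509, 0.0, 332.591], [0.0, 465.509, 243.581], [0.0, 0.0, 1.0]], 'R': [[-0.474, 0.88, 0.017], [0.592, 0.333, -0.734], [-0.651, -0.338, -0.679]], 't': [0.237, -0.211, 1.062]} 0.995927734375
side {'mtx': [[508.408, 0.0, 320.665], [0.0, 508.408, 241.717], [0.0, 0.0, 1.0]], 'R': [[0.969, -0.247, -0.004], [-0.178, -0.689, -0.703], [0.171, 0.682, -0.711]], 't': [-0.513, 0.165, 0.694]} 0.9959309895833334
{'mtx': [[371.6483, 0.0, 324.3169], [0.0, 371.6483, 235.8012], [0.0, 0.0, 1.0]], 'tool_from_camera': [[-0.0, -0.9604, -0.2788, 0.0702], [1.0, 0.0002, -0.0009, 0.0001], [0.0009, -0.2788, 0.9604, -0.1422], [0.0, 0.0, 0.0, 1.0]]}
```

View pics/scene0.png

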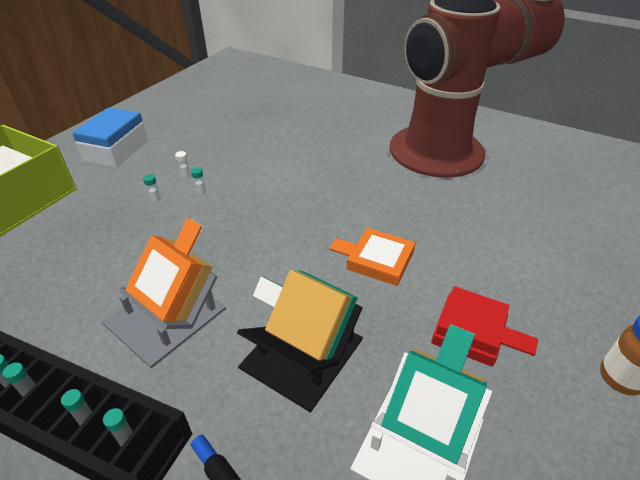

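View pics/side0.png

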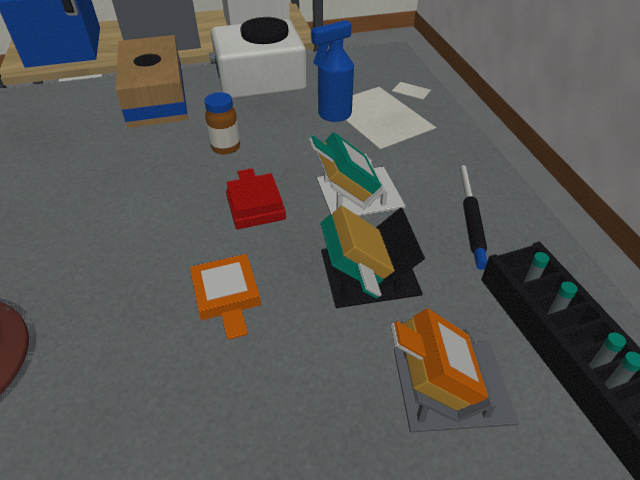

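The scene view shows the white stand with the teal-lidded dish around (435,400), and the black stand with the yellow dish face around (310,312). In the side view they sit around (355,170) and (360,240). Next I'll measure both faces from both cameras using the depth.

```bash
cat > h.py <<'E'
import cv2,numpy as np
from station import ctrl
from scipy.spatial.transform import Rotation as Ro
def cloud(n,d):
    m=ctrl.camera_model(n);K=m["mtx"];v,u=np.indices(d.shape)
    c=np.stack([(u-K[0,2])*d/K[0,0],(v-K[1,2])*d/K[1,1],d],-1)
    return (c-m["t"])@np.array(m["R"])
def plane(P,tol=.002,it=300):
    r=np.random.default_rng(0);best=None
    for _ in range(it):
        a,b,c=P[r.choice(len(P),3,False)];nn=np.cross(b-a,c-a)
        if np.linalg.norm(nn)<1e-6: continue
        nn/=np.linalg.norm(nn);k=abs((P-a)@nn)<tol
        if best is None or k.sum()>best.sum(): best=k
    Q=P[best];c=Q.mean(0);n=np.linalg.svd(Q-c,full_matrices=False)[2][2]
    return n*np.sign(n[2]),c,best
def square(P):
    """plane + min-area rect: centre, normal, edge dirs, sizes"""
    n,c,k=plane(P);Q=P[k]
    ex=np.array([1,0,0.])-n*n[0];ex/=np.linalg.norm(ex);ey=np.cross(n,ex)
    ab=np.stack([(Q-c)@ex,(Q-c)@ey],1).astype(np.float32)
    # drop stray
    (cx,cy),(w,h),a=cv2.minAreaRect(ab*1000)
    a=np.deg2rad(a);
    C=c+ex*cx/1000+ey*cy/1000
    d1=ex*np.cos(a)+ey*np.sin(a)
    if abs(d1@[0,0,1])<.5: d1=np.cross(n,d1)
    if d1[2]>0:d1=-d1
    return C,n,d1,(w,h),k.sum()
E
cat > m.py <<'E'
from h import *
for n in ["scene","side"]:
    z=np.load(f"pics/{n}0.npz");p,d=z["p"],z["d"];W=cloud(n,d)
    hsv=cv2.cvtColor(p,cv2.COLOR_BGR2HSV);H,S,V=cv2.split(hsv)
    teal=(H>75)&(H<95)&(S>110);yel=(H>12)&(H<26)&(S>70)&(V>90);wh=(S<40)&(V>150)
    up=W[...,2]>.03
    for nm,mk in (("teal",teal),("yel",yel),("white",wh)):
        nl,L,st,ce=cv2.connectedComponentsWithStats((mk&up&(W[...,0]<.9)&(W[...,0]>.2)).astype(np.uint8))
        for i in range(1,nl):
            if st[i,4]>150:
                P=W[L==i];print(n,nm,st[i].tolist(),"mean",P.mean(0).round(3),"z",np.percentile(P[:,2],[1,99]).round(3))
                if len(P)>300:
                    C,nn,x,s,k=square(P);print("   C",C.round(4),"n",nn.round(3),"x",x.round(3),np.round(s,1),k)
E
python3 m.py
```

```text
scene teal [298, 270, 60, 90, 501] mean [0.575 0.048 0.069] z [0.031 0.098]
   C [0.5843 0.0588 0.0571] n [0.069 0.998 0.002] x [ 0.693 -0.046 -0.72 ] [90.5 26.8] 372
scene teal [381, 325, 106, 139, 5040] mean [0.633 0.205 0.091] z [0.05  0.131]
   C [0.6485 0.2032 0.0816] n [ 0.706 -0.004  0.708] x [ 0.708 -0.005 -0.706] [89.6 90.4] 3547
scene teal [0, 354, 27, 29, 480] mean [ 0.841 -0.239  0.083] z [0.041 0.089]
   C [ 0.8402 -0.2461  0.0873] n [-0.023  0.014  1.   ] x [-0.992  0.123 -0.024] [43.4 19. ] 273
scene teal [60, 389, 25, 22, 396] mean [ 0.833 -0.147  0.084] z [0.043 0.089]
   C [ 0.8329 -0.1486  0.0873] n [-0.009  0.025  1.   ] x [-0.362  0.932 -0.026] [20.1 20.2] 263
scene teal [102, 408, 25, 24, 414] mean [ 0.827 -0.09   0.084] z [0.037 0.089]
   C [ 0.8269 -0.0909  0.0871] n [0.021 0.011 1.   ] x [ 0.848 -0.529 -0.012] [20.3 19.4] 292
scene yel [164, 219, 36, 35, 459] mean [ 0.59  -0.192  0.116] z [0.089 0.133]
   C [ 0.5895 -0.1902  0.1172] n [ 0.697 -0.122  0.707] x [ 0.694 -0.134 -0.707] [29.4 45. ] 423
scene yel [126, 235, 65, 86, 1225] mean [ 0.648 -0.196  0.084]
[... 3355 characters left out ...]
5
side yel [332, 206, 62, 72, 2324] mean [ 0.59  -0.001  0.087] z [0.043 0.111]
   C [0.6034 0.011  0.08  ] n [ 0.703 -0.057  0.709] x [ 0.708 -0.04  -0.705] [89.7 90.5] 1348
side yel [395, 308, 93, 100, 4605] mean [ 0.615 -0.213  0.091] z [0.035 0.13 ]
   C [ 0.6018 -0.1927  0.0956] n [-0.693  0.126  0.71 ] x [-0.7    0.121 -0.704] [90.3 45.3] 1709
side white [213, 19, 92, 42, 1802] mean [0.535 0.639 0.109] z [0.098 0.111]
   C [0.5494 0.6737 0.109 ] n [ 0.002 -0.01   1.   ] x [ 1.    -0.001 -0.002] [160.5 188.1] 1290
side white [439, 323, 39, 58, 933] mean [ 0.647 -0.203  0.083] z [0.059 0.1  ]
   C [ 0.6486 -0.2009  0.0794] n [ 0.697 -0.126  0.706] x [ 0.695 -0.125 -0.709] [60.1 60.4] 928
```

```bash
cat >> h.py <<'E'
def frame(n,x):
    z=n/np.linalg.norm(n);x=x-z*(x@z);x/=np.linalg.norm(x);return np.stack([x,np.cross(z,x),z],1)
def ideal(yaw):  # dish-type frame: x down slope, z 45 deg up, away from robot
    c=np.cos(yaw);s=np.sin(yaw);h=.5**.5
    return np.stack([[h*c,h*s,-h],[-s,c,0],[h*c,h*s,h]],1)
LID=(np.array([.6483,.2032,.0805]),ideal(-.004)); STK=(np.array([.6044,.012,.0808]),ideal(-.07))
def toolR(D,up=1): # tool z = dish x, tool y = up*dish z
    x,y,z=D.T;return np.stack([np.cross(up*z,x),up*z,x],1)
def goals():
    C,D=LID;g=C-.023*D[:,2]-.068*D[:,0]+.019*D[:,0]
    S,E=STK;p=S+.023*E[:,2]-.068*E[:,0]+.019*E[:,0]
    return g,D,p,E
E
python3 - <<'E'
from h import *
g,D,p,E=goals();print(g.round(4),p.round(4))
o=ctrl.get_obs();q=o["q"]
Z=lambda a:Ro.from_euler("z",a);Y=lambda a:Ro.from_euler("y",a)
R=Z(q[0])*Y(q[1]+q[2])*Z(q[3])*Y(q[4])*Z(q[5]+np.pi/2);print("fk err",(R.inv()*Ro.from_rotvec(o["tool_rot"])).magnitude())
for nm,t,F in(("grasp",g,D),("place",p,E)):
  for d in(.2,.3):
    w=t-d*F[:,0];j1=np.arctan2(w[1],w[0])
    for s in(1.5,1.8,2.1):
      A=Y(-s)*Z(-j1)*Ro.from_matrix(toolR(F))*Z(-np.pi/2)
      print(nm,d,s,"j1",round(j1,2),"j4-6",A.as_euler("ZYZ").round(2))
E
```

```text
[0.5974 0.2034 0.0989] [0.5861 0.0133 0.1317]
fk err 4.3151450833938356e-16
grasp 0.2 1.5 j1 0.42 j4-6 [-0.37  0.94  0.54]
grasp 0.2 1.8 j1 0.42 j4-6 [-0.49  0.66  0.71]
grasp 0.2 2.1 j1 0.42 j4-6 [-0.8   0.42  1.06]
grasp 0.3 1.5 j1 0.49 j4-6 [-0.42  0.96  0.61]
grasp 0.3 1.8 j1 0.49 j4-6 [-0.55  0.7   0.8 ]
grasp 0.3 2.1 j1 0.49 j4-6 [-0.85  0.46  1.15]
place 0.2 1.5 j1 0.05 j4-6 [-0.11  0.86  0.16]
place 0.2 1.8 j1 0.05 j4-6 [-0.16  0.57  0.22]
place 0.2 2.1 j1 0.05 j4-6 [-0.32  0.27  0.4 ]
place 0.3 1.5 j1 0.07 j4-6 [-0.13  0.87  0.19]
place 0.3 1.8 j1 0.07 j4-6 [-0.19  0.57  0.26]
place 0.3 2.1 j1 0.07 j4-6 [-0.38  0.28  0.47]
```

```bash
cat >> h.py <<'E'
def row(pos,R,cur=None):
    """row numbers for a world pose from the present one"""
    o=ctrl.get_obs() if cur is None else cur
    T=Ro.from_rotvec(o["tool_rot"]);R=R if isinstance(R,Ro) else Ro.from_matrix(R)
    s=T.inv().apply(np.array(pos)-o["tool_pos"])/.6;r=(T.inv()*R).as_rotvec()/(np.pi/2)
    n=max(np.linalg.norm(s)*.6/.05,np.linalg.norm(r)*90/8.59)
    print("row",np.r_[s,r].round(4).tolist(),"rows>=",round(n,1))
E
python3 - <<'E'
from h import *
g,D,p,E=goals();N=Ro.from_matrix(toolR(D));z=lambda a:Ro.from_euler("z",a,degrees=True)
for a in(-60,-90,-120): row([.45,.3,.28],N*z(a))
E
```

```text
row [-0.526, -0.3088, -0.0826, -0.2142, -0.453, 0.1017] rows>= 7.4
row [-0.526, -0.3088, -0.0826, -0.09, -0.4949, -0.2143] rows>= 7.4
row [-0.526, -0.3088, -0.0826, 0.0422, -0.5146, -0.5295] rows>= 7.7
```

Emit:
apply_moves(rows=[-0.526,-0.309,-0.083,0.042,-0.515,-0.53,-0.526,-0.309,-0.083,0.042,-0.515,-0.53,-0.526,-0.309,-0.083,0.042,-0.515,-0.53,-0.526,-0.309,-0.083,0.042,-0.515,-0.53,-0.526,-0.309,-0.083,0.042,-0.515,-0.53,-0.526,-0.309,-0.083,0.042,-0.515,-0.53,-0.526,-0.309,-0.083,0.042,-0.515,-0.53,-0.526,-0.309,-0.083,0.042,-0.515,-0.53,-0.526,-0.309,-0.083,0.042,-0.515,-0.53,-0.526,-0.309,-0.083,0.042,-0.515,-0.53], grip=0.6)

```text
t: 1.1
tool_pos: [0.4499, 0.3, 0.2807]
tool_rot: [-0.606, 2.292, -0.254]
contact_force: [0.0, 0.7, -0.0]
opening: 0.0514
grip_force: 0.0
```

```bash
python3 - <<'E'
from h import *
from scipy.optimize import least_squares
o=ctrl.get_obs();print(o["t"],o["q"].round(3) if hasattr(o["q"],"round") else o["q"],np.round(o["tool_pos"],4),o["opening"])
np.save("pics/o1.npy",np.r_[o["q"],o["tool_pos"],o["tool_rot"]])
g,D,p,E=goals();N=Ro.from_matrix(toolR(D));z=lambda a:Ro.from_euler("z",a,degrees=True)
pre=g-.09*D[:,0];print(pre.round(3));row(pre,N*z(-179.9))
row(g-.06*D[:,0]+[0,0,.03],N*z(-179.9))
E
```

```text
1.1 [ 0.682 -0.54   2.16  -0.582  0.95  -1.201] [0.4499 0.3    0.2807] 0.05141835244062962
[0.534 0.204 0.163]
row [0.1144, -0.1192, 0.2384, 0.0003, 0.0007, -0.6672] rows>= 7.0
row [0.0838, -0.1368, 0.253, 0.0003, 0.0007, -0.6672] rows>= 7.0
```

Emit:
apply_moves(rows=[0.114,-0.119,0.238,0.0,0.001,-0.667,0.114,-0.119,0.238,0.0,0.001,-0.667,0.114,-0.119,0.238,0.0,0.001,-0.667,0.114,-0.119,0.238,0.0,0.001,-0.667,0.114,-0.119,0.238,0.0,0.001,-0.667,0.114,-0.119,0.238,0.0,0.001,-0.667,0.114,-0.119,0.238,0.0,0.001,-0.667,0.114,-0.119,0.238,0.0,0.001,-0.667,0.114,-0.119,0.238,0.0,0.001,-0.667,0.114,-0.119,0.238,0.0,0.001,-0.667], grip=0.32)

```text
t: 2.1
tool_pos: [0.5344, 0.205, 0.1636]
tool_rot: [-1.755, 1.764, -0.729]
contact_force: [-0.5, 0.3, -1.0]
opening: 0.0273
grip_force: 0.0
```

```bash
cat >> h.py <<'E'
def wrist(tag):
    o=ctrl.get_obs();p,d=ctrl.get_image("wrist");cv2.imwrite(f"pics/{tag}.png",p)
    m=ctrl.camera_model("wrist");K=m["mtx"];v,u=np.indices(d.shape)
    a=(u-K[0,2])/K[0,0];b=(v-K[1,2])/K[1,1];th=np.hypot(a,b);k=np.tan(np.minimum(th,1.4))/np.maximum(th,1e-9)
    c=np.stack([a*k*d,b*k*d,d],-1);T=np.array(m["tool_from_camera"]);t=c@T[:3,:3].T+T[:3,3]
    W=t@Ro.from_rotvec(o["tool_rot"]).as_matrix().T+o["tool_pos"]
    np.savez(f"pics/{tag}.npz",p=p,d=d,W=W);return o,p,d,W
E
python3 - <<'E'
from h import *
o,p,d,W=wrist("w1")
print(o["t"],np.round(o["q"],3),np.round(o["tool_pos"],4),o["opening"])
E
```

```text
2.1 [ 0.358 -0.406  2.271 -0.476  0.576 -2.47 ] [0.5344 0.205  0.1636] 0.027315991985016115
```

View pics/w1.png

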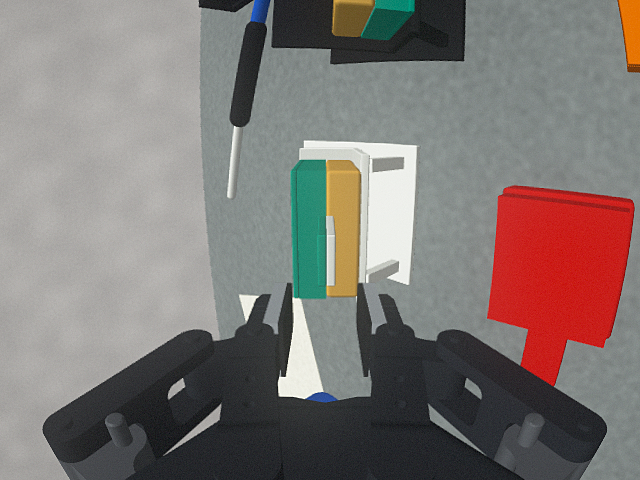

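The wrist view shows the dish edge-on: teal half at (308,230), yellow half at (345,230). The tab is around (331,250), between the fingers at (285,320) and (370,320). I'll refine the tab position from this depth.

```bash
python3 - <<'E'
from h import *
z=np.load("pics/w1.npz");p,W=z["p"],z["W"]
C,D=LID
L=(W-C)@D   # dish coords, lid origin
roi=np.zeros(p.shape[:2],bool);roi[150:300,285:370]=1
H,S,V=cv2.split(cv2.cvtColor(p,cv2.COLOR_BGR2HSV))
col=((H>75)&(H<95)&(S>110))|((H>12)&(H<26)&(S>70))
near=roi&(abs(L[...,0])<.13)&(abs(L[...,1])<.07)&(abs(L[...,2]+.023)<.05)
w=near&col&(abs(L[...,0]+.045)<.012)
n,c,k=plane(L[w]);print("wall n",n.round(3),"x",c.round(4),w.sum());Q=L[w][k];print("wall y",np.percentile(Q[:,1],[.5,99.5]).round(4),"z",np.percentile(Q[:,2],[.5,99.5]).round(4))
t=near&(L[...,0]<-.06);print("tab",t.sum(),[np.percentile(L[t][:,i],[2,25,50,75,98]).round(4) for i in range(3)])
e=near&(L[...,0]<-.088);print("tab end",e.sum(),L[e].mean(0).round(4),np.percentile(L[e],[3,97],0).round(4).tolist())
tl=near&(H>75)&(H<95)&(S>110)&w;ye=near&(H<26)&(S>70)&w;print("seam",np.percentile(L[tl][:,2],1).round(4),np.percentile(L[ye][:,2],99).round(4))
for nm,(S0,E0) in(("stk",STK),):
  M=(W-S0)@E0
  y=(H>12)&(H<26)&(S>70)&(abs(M[...,0]).__lt__(.06))&(abs(M[...,2])<.06)&(abs(M[...,1])<.06);print(nm,y.sum(),M[y].mean(0).round(3) if y.sum() else "")
E
```

```text
wall n [ 1.    -0.001  0.004] x [-0.0436 -0.0044 -0.0221] 7380
wall y [-0.0443  0.0444] z [-0.0448  0.0001]
tab 1167 [array([-0.0908, -0.0899, -0.0893, -0.0885, -0.0635]), array([-0.0148, -0.0127, -0.0038,  0.0053,  0.0146]), array([-0.0275, -0.0251, -0.0226, -0.0199, -0.0176])]
tab end 937 [-0.0895 -0.0003 -0.0225] [[-0.0908, -0.014, -0.0274], [-0.0883, 0.0144, -0.0177]]
seam -0.0221 -0.0234
stk 1313 [-0.011  0.045 -0.01 ]
```

```bash
sed -i 's/^LID=.*; STK/LID=(np.array([.6483,.2032,.0805])+ideal(-.004)@[.0012,0,.0005],ideal(-.004)); STK/' h.py; python3 - <<'E'
from h import *
g,D,p,E=goals();row(g,toolR(D,-1))
E
```

```text
row [0.002, 0.0012, 0.1524, -0.0003, 0.0007, -0.0009] rows>= 1.8
```

Emit:
apply_moves(rows=[0.002,0.001,0.03,0,0,0,0.002,0.001,0.06,0,0,0,0.002,0.001,0.09,0,0,0,0.002,0.001,0.115,0,0,0,0.002,0.001,0.135,0,0,0,0.002,0.001,0.147,0,0,0,0.002,0.001,0.152,0,0,0,0.002,0.001,0.152,0,0,0,0.002,0.001,0.152,0,0,0])

```text
t: 3.05
tool_pos: [0.5985, 0.203, 0.0991]
tool_rot: [-1.756, 1.763, -0.731]
contact_force: [-0.0, 0.8, -0.1]
opening: 0.0271
grip_force: 0.0
```

```bash
python3 - <<'E'
from h import *
g,D,p,E=goals();o,pp,d,W=wrist("w2");row(g,toolR(D,-1),o)
C,D=LID;L=(W-C)@D
cv2.imwrite("pics/w2c.png",cv2.resize(pp[120:420,200:460],None,fx=2,fy=2))
E
```

```text
row [-0.0007, 0.0007, 0.0009, -0.0008, 0.0005, -0.0002] rows>= 0.0
```

View pics/w2c.png

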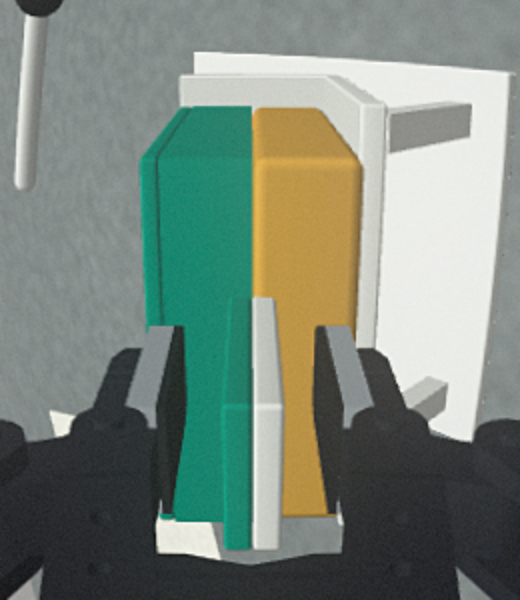

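The pads straddle the tab, which is centred at crop x≈252 against a finger midline of ≈250. Closing now.

Emit:
apply_moves(rows=[0,0,0,0,0,0,0,0,0,0,0,0,0,0,0,0,0,0,0,0,0,0,0,0,0,0,0,0,0,0,0,0,0,0,0,0,0,0,0,0,0,0], grip=0, grip_force=80)

```text
t: 3.8
tool_pos: [0.5982, 0.203, 0.0991]
tool_rot: [-1.756, 1.763, -0.731]
contact_force: [-6.2, -0.1, 4.4]
opening: 0.0089
grip_force: 78.2
```

Emit:
apply_moves(rows=[0,0,-0.003,0,0,0,0,-0.004,-0.005,0,0,0,0,-0.012,-0.006,0,0,0,0,-0.025,-0.008,0,0,0,0,-0.04,-0.01,0,0,0,0,-0.06,-0.015,0,0,0,0,-0.08,-0.02,0,0,0,0,-0.095,-0.025,0,0,0,0,-0.1,-0.03,0,0,0,0,-0.1,-0.03,0,0,0,0,-0.1,-0.03,0,0,0])

```text
t: 4.9
tool_pos: [0.6277, 0.2026, 0.1532]
tool_rot: [-1.757, 1.764, -0.73]
contact_force: [-0.5, 0.8, -1.4]
opening: 0.0087
grip_force: 77.9
```

```bash
python3 - <<'E'
from h import *
o,pp,d,W=wrist("w3");print(np.round(o["q"],3),o["opening"],o["grip_force"],np.round(o["tool_pos"],4))
cv2.imwrite("pics/w3c.png",cv2.resize(pp[100:420,200:460],None,fx=1.8,fy=1.8))
E
```

```text
[ 0.285 -0.153  2.091 -0.45   0.481 -2.53 ] 0.008673384124028505 77.90108799934387 [0.6277 0.2026 0.1532]
```

View pics/w3c.png

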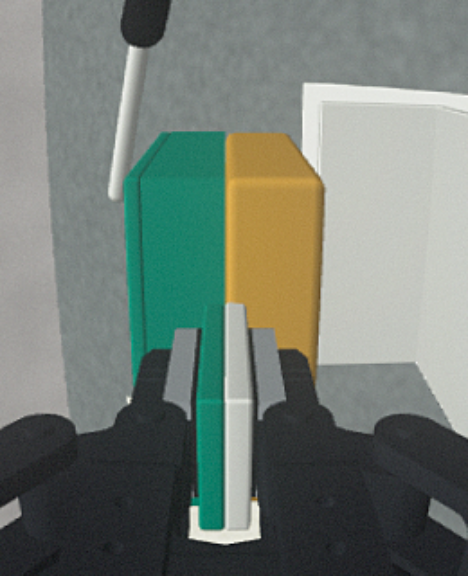

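The dish is held closed: teal and yellow halves are flush, with the seam at crop (226,250). Next, the wrist-measured pose of the dish in hand, and the path for the half turn.

```bash
cat >> h.py <<'E'
def inhand(o,p,W):
    """dish wall in tool coords: wall plane normal, tool-z of wall, x/y extents of the wall"""
    T=Ro.from_rotvec(o["tool_rot"]).as_matrix();t=(W-o["tool_pos"])@T
    H,S,V=cv2.split(cv2.cvtColor(p,cv2.COLOR_BGR2HSV))
    te=(H>75)&(H<95)&(S>110);ye=(H>12)&(H<26)&(S>70)
    k0=(te|ye)&(abs(t[...,2]-.004)<.012)&(abs(t[...,0])<.07)&(abs(t[...,1])<.045)
    n,c,k=plane(t[k0]);Q=t[k0][k];n=n*np.sign(n[2])
    f=lambda m,q,i:np.percentile(t[m&k0][:,i],q).round(4)
    print("wall n",n.round(4),"z0",round(float(c@n/n[2]),4),"x",np.percentile(Q[:,0],[.5,99.5]).round(4),"y",np.percentile(Q[:,1],[.5,99.5]).round(4),"teal y",f(te,[1,99],1),"yel y",f(ye,[1,99],1))
E
python3 - <<'E'
from h import *
z=np.load("pics/w3.npz");o=ctrl.get_obs();inhand(o,z["p"],z["W"])
g,D,p,E=goals()
row([.57,.10,.27],Ro.from_matrix(toolR(D,-1))*Ro.from_euler("z",89.5,degrees=True))
E
```

```text
wall n [-0.0018 -0.0073  1.    ] z0 0.0047 x [-0.0043  0.0442] y [-0.0232  0.0218] teal y [-0.0232 -0.0008] yel y [0.    0.022]
row [0.1712, -0.0707, -0.2055, 0.0005, -0.0003, 0.9946] rows>= 10.4
```

Emit:
apply_moves(rows=[0.012,-0.005,-0.015,0,0,0,0.024,-0.01,-0.029,0,0,0,0.037,-0.015,-0.044,0,0,0.02,0.049,-0.02,-0.059,0,0,0.06,0.061,-0.025,-0.073,0,0,0.12,0.073,-0.03,-0.088,0,0,0.18,0.086,-0.035,-0.103,0,0,0.24,0.098,-0.04,-0.117,0,0,0.3,0.11,-0.045,-0.132,0,0,0.36,0.122,-0.051,-0.147,0,0,0.42,0.134,-0.056,-0.161,0,0,0.48,0.147,-0.061,-0.176,0,0,0.54,0.159,-0.066,-0.191,0,0,0.6,0.171,-0.071,-0.205,0,0,0.66,0.171,-0.071,-0.205,0,0,0.72,0.171,-0.071,-0.205,0,0,0.78,0.171,-0.071,-0.205,0,0,0.84,0.171,-0.071,-0.205,0,0,0.9,0.171,-0.071,-0.205,0,0,0.96,0.171,-0.071,-0.205,0,0,0.995], grip=0, grip_force=110)

```text
t: 6.95
tool_pos: [0.5702, 0.1002, 0.2694]
tool_rot: [-0.002, 2.357, -0.004]
contact_force: [0.7, -0.1, -1.2]
opening: 0.0087
grip_force: 110.3
```

```bash
python3 - <<'E'
from h import *
o=ctrl.get_obs();print(np.round(o["q"],3),o["opening"],np.round(o["tool_pos"],4))
g,D,p,E=goals()
h=p+E@np.array([-.03,0,.09]);print(h.round(4),p.round(4))
row(h,toolR(E,1))
row([.57,.06,.27],toolR(E,1))
E
```

```text
[ 0.071 -0.552  2.186 -0.079  0.727 -1.464] 0.00867488317262392 [0.5702 0.1002 0.2694]
[0.6284 0.0103 0.2166] [0.5861 0.0133 0.1317]
row [-0.006, -0.1495, 0.1312, 0.0231, -0.0242, 1.0329] rows>= 10.8
row [-0.0002, -0.067, -0.0008, 0.0231, -0.0242, 1.0329] rows>= 10.8
```

Emit:
apply_moves(rows=[0,-0.006,0.005,0,-0.001,0.03,-0.001,-0.015,0.012,0.002,-0.002,0.08,-0.001,-0.024,0.02,0.003,-0.003,0.14,-0.002,-0.033,0.028,0.005,-0.005,0.2,-0.002,-0.042,0.036,0.006,-0.006,0.26,-0.002,-0.051,0.044,0.007,-0.008,0.32,-0.003,-0.06,0.052,0.009,-0.009,0.38,-0.003,-0.069,0.06,0.01,-0.011,0.44,-0.003,-0.078,0.068,0.012,-0.012,0.5,-0.004,-0.087,0.076,0.013,-0.014,0.56,-0.004,-0.096,0.084,0.014,-0.015,0.62,-0.004,-0.105,0.092,0.016,-0.017,0.68,-0.005,-0.114,0.1,0.017,-0.018,0.74,-0.005,-0.123,0.108,0.019,-0.02,0.8,-0.006,-0.132,0.116,0.02,-0.021,0.86,-0.006,-0.141,0.124,0.021,-0.022,0.91,-0.006,-0.147,0.129,0.022,-0.023,0.95,-0.006,-0.15,0.131,0.023,-0.024,0.98,-0.006,-0.15,0.131,0.023,-0.024,0.98])

```text
t: 8.85
tool_pos: [0.6285, 0.0099, 0.2167]
tool_rot: [1.727, 1.755, 0.664]
contact_force: [-0.4, -0.9, -2.5]
opening: 0.0086
grip_force: 110.3
```

```bash
python3 - <<'E'
from h import *
g,D,p,E=goals();h=p+E@np.array([-.03,0,.09])
o=ctrl.get_obs();print(o["t"],np.round(o["q"],3),o["opening"],np.round(o["tool_pos"],4))
row(h,toolR(E,1),o)
o,pp,d,W=wrist("w4");inhand(o,pp,W)
for n in("scene","side"):
    q,d=ctrl.get_image(n);np.savez(f"pics/{n}1.npz",p=q,d=d);cv2.imwrite(f"pics/{n}1.png",q)
a=np.vstack([cv2.imread("pics/scene1.png")[120:440,140:540],cv2.resize(pp,(400,300))])
b=np.vstack([cv2.imread("pics/side1.png")[40:360,200:600],np.zeros((300,400,3),np.uint8)])
cv2.imwrite("pics/c1.png",np.hstack([a,b])[:600])
E
```

```text
8.85 [-0.118 -0.36   2.145  0.062  0.571 -0.171] 0.008569813416851691 [0.6285 0.0099 0.2167]
row [0.0006, -0.0004, -0.0, 0.001, 0.0001, 0.0545] rows>= 0.6
wall n [-0.0021 -0.0099  0.9999] z0 0.0049 x [-0.0052  0.0439] y [-0.0223  0.0227] teal y [-0.0223  0.    ] yel y [0.0009 0.0229]
```

View pics/c1.png

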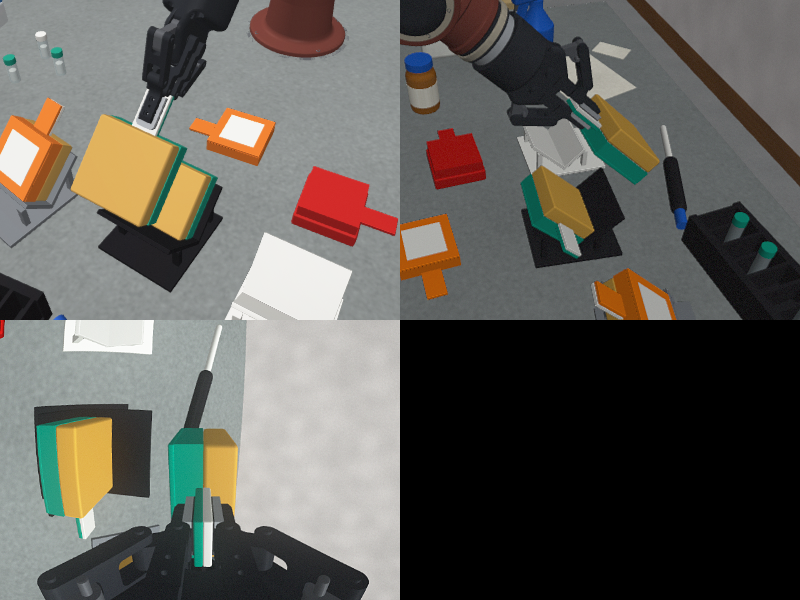

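The dish is inverted, yellow base up, and hovers above the stack. In the wrist panel the stack's face is near (90,460) and the held dish near (205,470). Next I measure the held dish against the stack within each camera.

```bash
python3 - <<'E'
from h import *
o=ctrl.get_obs();T=Ro.from_rotvec(o["tool_rot"]).as_matrix()
S,E=STK
for n in("scene","side","w"):
    if n=="w": z=np.load("pics/w4.npz");p,W=z["p"],z["W"]
    else: z=np.load(f"pics/{n}1.npz");p=z["p"];W=cloud(n,z["d"])
    H,S_,V=cv2.split(cv2.cvtColor(p,cv2.COLOR_BGR2HSV))
    ye=(H>12)&(H<26)&(S_>70)&(V>80)
    M=(W-S)@E; t=(W-o["tool_pos"])@T
    m1=ye&(abs(M[...,2])<.008)&(np.abs(M[...,:2]).max(-1)<.06)
    te=(H>75)&(H<95)&(S_>110)
    m2=ye&(abs(t[...,1]-.023)<.008)&(abs(t[...,0])<.06)&(abs(t[...,2]-.05)<.06)
    wu=(ye|te)&(abs(M[...,0]+.045)<.008)&(abs(M[...,1])<.06)&(M[...,2]<-.003)&(M[...,2]>-.05)
    for nm,m in(("stack",m1),("held",m2)):
        if m.sum()<300: print(n,nm,m.sum());continue
        C,nn,x,s,k=square(W[m]);print(n,nm,m.sum(),"C",C.round(4),"n",nn.round(4),"x",x.round(4),np.round(s,1),
          "in stack fr" if nm=="stack" else "in tool fr",((C-S)@E if nm=="stack" else (C-o["tool_pos"])@T).round(4),"yaw",np.arctan2(x[1],x[0]).round(4))
        if nm=="stack": Q=M[m];print("    ext x",np.percentile(Q[:,0],[.5,99.5]).round(4),"y",np.percentile(Q[:,1],[.5,99.5]).round(4),"z",np.median(Q[:,2]).round(4))
    if wu.sum()>200: 
        nn,c,k=plane(M[wu]);print(n,"upslope wall",nn.round(3),c.round(4),"y",np.percentile(M[wu][:,1],[.5,99.5]).round(4),"z",np.percentile(M[wu][:,2],[.5,99.5]).round(4))
E
```

```text
scene stack 2174 C [0.6069 0.0363 0.0819] n [ 0.7059 -0.039   0.7073] x [ 0.7051 -0.0574 -0.7068] [43.5 89.9] in stack fr [-0.0002  0.0244  0.0013] yaw -0.0813
    ext x [-0.0448  0.0443] y [0.0057 0.0459] z 0.0012
scene held 7032 C [0.6793 0.0074 0.2001] n [0.7063 0.0359 0.707 ] x [ 0.7078 -0.0495 -0.7046] [89.8 89.7] in tool fr [-0.0013  0.0231  0.0483] yaw -0.0699
side stack 1598 C [0.6037 0.0117 0.0797] n [ 0.7024 -0.056   0.7096] x [ 0.708  -0.048  -0.7046] [91.5 91.2] in stack fr [ 0.0003 -0.0003 -0.0012] yaw -0.0677
    ext x [-0.0449  0.0454] y [-0.045   0.0432] z -0.0012
side held 973 C [0.6773 0.0055 0.1987] n [0.6996 0.0176 0.7143] x [ 0.7141 -0.05   -0.6983] [89.2 90.2] in tool fr [-0.0031  0.0207  0.0479] yaw -0.07
side upslope wall [-1.    -0.004  0.001] [-0.0439 -0.0032 -0.0245] y [-0.0451  0.0442] z [-0.0463 -0.0031]
w stack 9344 C [0.6061 0.0134 0.0801] n [ 0.6985 -0.0451  0.7142] x [ 0.7126 -0.0479 -0.7   ] [89.4 92.5] in stack fr [0.0016 0.0015 0.0006] yaw -0.0671
    ext x [-0.0442  0.0441] y [-0.0423  0.046 ] z 0.0006
w held 1921 C [0.6463 0.0274 0.2259] n [-0.5208  0.0654  0.8511] x [-0.8533 -0.0103 -0.5214] [53.7  8.3] in tool fr [0.0168 0.0188 0.0057] yaw -3.1295
w upslope wall [ 1.    -0.001  0.   ] [-0.043   0.0039 -0.0229] y [-0.043   0.0459] z [-0.0446 -0.0032]
```

```bash
cat >> h.py <<'E'
def st(x,y,z): S,E=STK; return S+E@np.array([x,y,z])
E
python3 - <<'E'
from h import *
E=STK[1];o=ctrl.get_obs();T=Ro.from_rotvec(o["tool_rot"]).as_matrix()
print("held n in tool",(np.array([.7063,.0359,.707])@T).round(4),(np.array([.6996,.0176,.7143])@T).round(4))
row(st(-.056,.0024,.055),toolR(E,1),o)
E
```

```text
held n in tool [-9.e-04  1.e+00 -4.e-04] [-0.0197  0.9997 -0.0094]
row [0.0126, -0.0979, 0.0388, 0.0019, -0.0001, 0.0549] rows>= 1.3
```

Emit:
apply_moves(rows=[0.002,-0.01,0.004,0,0,0.015,0.004,-0.025,0.01,0,0,0.03,0.006,-0.045,0.018,0.001,0,0.045,0.009,-0.065,0.026,0.001,0,0.055,0.011,-0.082,0.033,0.002,0,0.055,0.0126,-0.093,0.037,0.002,0,0.055,0.0126,-0.098,0.039,0.002,0,0.055,0.0126,-0.098,0.039,0.002,0,0.055])

```text
t: 9.8
tool_pos: [0.604, 0.0144, 0.1591]
tool_rot: [1.813, 1.688, 0.7]
contact_force: [-0.3, -2.2, -1.9]
opening: 0.0088
grip_force: 110.3
```

```bash
cat > rel.py <<'E'
from h import *
import sys
tag=sys.argv[1];S,E=STK
o,pw,dw,Ww=wrist("w"+tag);data=[("w",pw,Ww)]
for n in("scene","side"):
    q,d=ctrl.get_image(n);cv2.imwrite(f"pics/{n}{tag}.png",q);data.append((n,q,cloud(n,d)))
T=Ro.from_rotvec(o["tool_rot"]).as_matrix();c=E.T@(o["tool_pos"]-S);print("t",o["t"],"tcp in stack",c.round(4),"rot err",(Ro.from_matrix(toolR(E,1)).inv()*Ro.from_matrix(T)).as_rotvec().round(4))
for n,p,W in data:
    H,S_,V=cv2.split(cv2.cvtColor(p,cv2.COLOR_BGR2HSV));ye=(H>12)&(H<26)&(S_>70)&(V>60);te=(H>75)&(H<95)&(S_>110)
    M=(W-S)@E;co=ye|te
    P=lambda m,i:np.percentile(M[m][:,i],[.7,50,99.3]).round(4).tolist() if m.sum()>60 else None
    zt=c[2]+.023 if c[2]>.0 else .046
    inx=(np.abs(M[...,1])<.06)&(M[...,0]>-.053)&(M[...,0]<.06)
    print(n)
    print("  held top  ",*[P(ye&(abs(M[...,2]-zt)<.006)&inx&(abs(M[...,0])<.06),i) for i in range(3)])
    print("  stack top ",*[P(ye&(abs(M[...,2])<.004)&inx,i) for i in range(3)])
    for nm,lo,hi in(("held",zt-.042,zt-.004),("stack",-.042,-.004)):
        b=co&(M[...,2]>lo)&(M[...,2]<hi)
        print("  ",nm,"x-wall x",P(b&(abs(M[...,1])<.035)&(abs(M[...,0]+.05)<.012),0),"y+wall y",P(b&(abs(M[...,0])<.03)&(abs(M[...,1]-.045)<.008),1),"y-wall y",P(b&(abs(M[...,0])<.03)&(abs(M[...,1]+.045)<.008),1))
E
python3 rel.py 5
```

```text
t 9.8 tcp in stack [-0.0558  0.0023  0.055 ] rot err [-0.0002  0.      0.001 ]
w
  held top   [-0.0522, -0.0505, 0.0262] [-0.0043, 0.0288, 0.0463] [0.072, 0.0749, 0.0783]
  stack top  [-0.0439, -0.0157, 0.0475] [-0.0408, 0.0104, 0.046] [-0.0038, 0.0008, 0.0032]
   held x-wall x [-0.0595, -0.051, -0.0492] y+wall y [0.0445, 0.0461, 0.0465] y-wall y None
   stack x-wall x [-0.0446, -0.0431, -0.0414] y+wall y [0.045, 0.0459, 0.0464] y-wall y None
scene
  held top   [-0.0527, -0.009, 0.0357] [-0.0427, 0.0049, 0.0457] [0.0736, 0.0797, 0.0818]
  stack top  [-0.0443, -0.0007, 0.0442] [0.0337, 0.0405, 0.0459] [-0.0035, 0.001, 0.0034]
   held x-wall x [-0.0604, -0.0529, -0.0523] y+wall y [0.0443, 0.0455, 0.0462] y-wall y None
   stack x-wall x [-0.045, -0.0448, -0.0445] y+wall y [0.0443, 0.0453, 0.046] y-wall y None
side
  held top   [-0.0528, -0.0165, 0.0341] [-0.0452, -0.0104, 0.0419] [0.0721, 0.0778, 0.0787]
  stack top  [-0.0449, -0.0073, 0.0461] [-0.0449, -0.0088, 0.042] [-0.0038, -0.0012, 0.0001]
   held x-wall x [-0.0595, -0.0522, -0.0505] y+wall y None y-wall y [-0.0458, -0.0439, -0.0419]
   stack x-wall x [-0.0459, -0.0439, -0.0417] y+wall y None y-wall y [-0.0502, -0.044, -0.0418]
```

Emit:
apply_moves(rows=[0,-0.005,0.004,0,0,0,0,-0.013,0.008,0,0,0,0,-0.022,0.011,0,0,0,0,-0.031,0.011,0,0,0,0,-0.038,0.011,0,0,0,0,-0.0415,0.011,0,0,0,0,-0.0415,0.011,0,0,0,0,-0.0415,0.011,0,0,0])

```text
t: 10.75
tool_pos: [0.5915, 0.0153, 0.1377]
tool_rot: [1.812, 1.688, 0.701]
contact_force: [0.6, 2.1, -2.2]
opening: 0.0082
grip_force: 110.3
```

Emit:
apply_moves(rows=[0,-0.0015,0,0,0,0,0,-0.003,0,0,0,0,0,-0.0045,0,0,0,0,0,-0.006,0,0,0,0,0,-0.007,0,0,0,0,0,-0.0075,0,0,0,0,0,-0.0075,0,0,0,0])

```text
t: 11.45
tool_pos: [0.5882, 0.0155, 0.1342]
tool_rot: [1.812, 1.688, 0.701]
contact_force: [-0.3, 0.5, -2.3]
opening: 0.0088
grip_force: 109.6
```

```bash
python3 rel.py 6; python3 -c "
from h import *
o=ctrl.get_obs();print(np.array(o['contact_force'])@STK[1],o['wrist_torque'])"
```

```text
t 11.45 tcp in stack [-0.0494  0.0024  0.0261] rot err [-0.0006  0.0001  0.001 ]
w
  held top   [-0.0458, -0.0441, 0.0331] [-0.0044, 0.0289, 0.0464] [0.0431, 0.0458, 0.0493]
  stack top  [-0.0445, -0.0417, 0.0367] [-0.0171, 0.0224, 0.0461] [-0.0039, -0.0007, 0.0032]
   held x-wall x [-0.0602, -0.0446, -0.0425] y+wall y [0.0437, 0.0461, 0.0465] y-wall y None
   stack x-wall x [-0.0445, -0.0431, -0.0413] y+wall y [0.0448, 0.0459, 0.0463] y-wall y None
scene
  held top   [-0.0461, -0.0022, 0.0426] [-0.0426, 0.0044, 0.0458] [0.0443, 0.05, 0.0522]
  stack top  [-0.0429, -0.0021, 0.0413] [0.0442, 0.0452, 0.046] [-0.0038, -0.0011, 0.0016]
   held x-wall x [-0.061, -0.0462, -0.0458] y+wall y [0.0442, 0.0455, 0.0463] y-wall y None
   stack x-wall x [-0.0451, -0.0448, -0.0444] y+wall y [0.0445, 0.0453, 0.046] y-wall y None
side
  held top   [-0.0465, -0.0075, 0.047] [-0.0448, -0.0083, 0.0427] [0.0433, 0.0475, 0.0485]
  stack top  [-0.0454, -0.024, 0.044] [-0.0456, -0.0413, 0.0136] [-0.004, -0.0021, -0.0002]
   held x-wall x [-0.0596, -0.0454, -0.0435] y+wall y None y-wall y [-0.0458, -0.0438, -0.0419]
   stack x-wall x [-0.0459, -0.0439, -0.0421] y+wall y None y-wall y [-0.0509, -0.0441, -0.0422]
[ 1.56943759  0.32507787 -1.88356098] [0.0546854  0.62261736 0.05075818]
```

Emit:
apply_moves(rows=[0,-0.001,0,0,0,0,0,-0.002,0,0,0,0,0,-0.003,0,0,0,0,0,-0.003,0,0,0,0])

```text
t: 12.0
tool_pos: [0.5868, 0.0156, 0.1328]
tool_rot: [1.813, 1.688, 0.701]
contact_force: [-1.0, -0.5, -2.2]
opening: 0.009
grip_force: 109.6
```

Emit:
apply_moves(rows=[0,-0.0005,0,0,0,0,0,-0.001,0,0,0,0,0,-0.001,0,0,0,0])

```text
t: 12.3
tool_pos: [0.5865, 0.0156, 0.1325]
tool_rot: [1.812, 1.688, 0.701]
contact_force: [-0.4, 0.6, -1.5]
opening: 0.0086
grip_force: 109.6
```

Emit:
apply_moves(rows=[0,-0.0005,0,0,0,0,0,-0.0005,0,0,0,0,0,-0.0005,0,0,0,0])

```text
t: 12.6
tool_pos: [0.5864, 0.0156, 0.1325]
tool_rot: [1.812, 1.688, 0.701]
contact_force: [0.5, -0.2, -1.6]
opening: 0.0087
grip_force: 109.7
```

Emit:
apply_moves(rows=[0,-0.0005,0,0,0,0,0,-0.0005,0,0,0,0,0,-0.0005,0,0,0,0])

```text
t: 12.9
tool_pos: [0.5864, 0.0156, 0.1325]
tool_rot: [1.812, 1.688, 0.701]
contact_force: [1.1, -0.3, -1.3]
opening: 0.0084
grip_force: 109.6
```

Emit:
apply_moves(rows=[0,-0.0005,0,0,0,0,0,-0.001,0,0,0,0,0,-0.001,0,0,0,0,0,-0.001,0,0,0,0])

```text
t: 13.3
tool_pos: [0.5862, 0.0157, 0.1325]
tool_rot: [1.811, 1.687, 0.702]
contact_force: [4.4, 0.1, -0.4]
opening: 0.0086
grip_force: 109.6
```

```bash
python3 rel.py 7; python3 -c "
from h import *
o=ctrl.get_obs();print(np.array(o['contact_force'])@STK[1],o['wrist_torque'])
p=cv2.imread('pics/scene7.png')[180:440,160:480];q=cv2.imread('pics/side7.png')[120:380,220:540]
cv2.imwrite('pics/c7.png',cv2.resize(np.hstack([p,q]),None,fx=1.25,fy=1.25))"
```

```text
t 13.3 tcp in stack [-0.0496  0.0024  0.0235] rot err [-0.0024  0.      0.0008]
w
  held top   [-0.046, -0.0444, 0.0375] [-0.0045, 0.029, 0.0465] [0.0406, 0.0432, 0.0468]
  stack top  [-0.0445, -0.0427, 0.0352] [-0.0133, 0.0241, 0.0463] [-0.004, -0.0019, 0.0008]
   held x-wall x [-0.0599, -0.0448, -0.0425] y+wall y [0.0437, 0.0462, 0.0466] y-wall y None
   stack x-wall x [-0.0445, -0.0431, -0.0414] y+wall y [0.0449, 0.046, 0.0464] y-wall y None
scene
  held top   [-0.0463, -0.0024, 0.0423] [-0.0427, 0.0046, 0.0458] [0.0416, 0.0475, 0.0498]
  stack top  [-0.0433, 0.0012, 0.0419] [0.0447, 0.0454, 0.0461] [-0.0037, -0.0018, 0.0007]
   held x-wall x [-0.0602, -0.0464, -0.046] y+wall y [0.0445, 0.0456, 0.0463] y-wall y None
   stack x-wall x [-0.0451, -0.0448, -0.0445] y+wall y [0.0445, 0.0453, 0.0462] y-wall y None
side
  held top   [-0.0465, -0.0077, 0.0465] [-0.045, -0.0078, 0.0426] [0.0407, 0.045, 0.046]
  stack top  [-0.0452, -0.0171, 0.0425] [-0.0457, -0.043, 0.0094] [-0.004, -0.0028, -0.0011]
   held x-wall x [-0.0598, -0.0456, -0.0436] y+wall y None y-wall y [-0.0457, -0.0438, -0.0418]
   stack x-wall x [-0.0458, -0.044, -0.042] y+wall y None y-wall y [-0.0516, -0.044, -0.042]
[1.5995646  1.61680606 2.99877159] [ 0.00707286 -0.13606288  0.16103359]
```

View pics/c7.png

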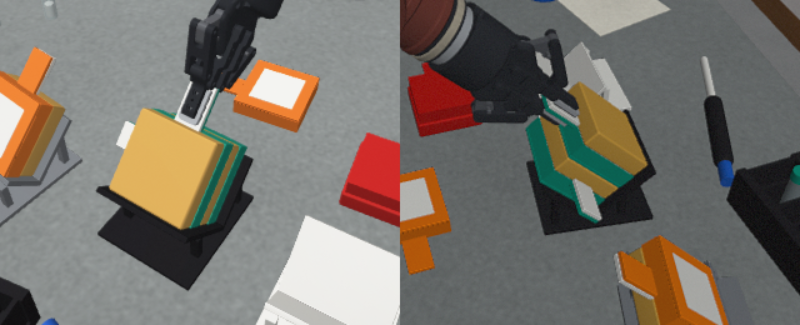

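It is in contact: the held top sits at 47 mm over the stack's face, y is aligned, and about 1.6 mm remains to the ledge. Closing that gap with the load eased, then releasing gently.

Emit:
apply_moves(rows=[0,0.0008,0,0,0,0,0,0.001,0.0007,0,0,0,0,0.001,0.0013,0,0,0,0,0.001,0.002,0,0,0,0,0.001,0.002,0,0,0])

```text
t: 13.95
tool_pos: [0.5872, 0.0155, 0.1316]
tool_rot: [1.812, 1.688, 0.701]
contact_force: [1.9, -0.3, 2.3]
opening: 0.0086
grip_force: 109.7
```

Emit:
apply_moves(rows=[0,0,0,0,0,0,0,0,0,0,0,0,0,0,0,0,0,0], grip_force=20)

```text
t: 14.25
tool_pos: [0.5872, 0.0155, 0.1316]
tool_rot: [1.812, 1.688, 0.701]
contact_force: [3.0, -1.9, 2.3]
opening: 0.0087
grip_force: 109.7
```

```bash
python3 rel.py 8 | egrep -v "y-wallx"; python3 -c "
from h import *
o=ctrl.get_obs();print(np.array(o['contact_force'])@STK[1],o['wrist_torque'],o['opening'])"
```

```text
t 14.25 tcp in stack [-0.0482  0.0023  0.0236] rot err [-0.0015 -0.0001  0.0009]
w
  held top   [-0.0448, -0.043, 0.0342] [-0.0044, 0.0287, 0.0463] [0.0406, 0.0433, 0.0468]
  stack top  [-0.0444, -0.0426, 0.0353] [-0.0132, 0.0244, 0.0462] [-0.004, -0.0018, 0.0009]
   held x-wall x [-0.0602, -0.0434, -0.0411] y+wall y [0.0436, 0.046, 0.0464] y-wall y None
   stack x-wall x [-0.0445, -0.0431, -0.0412] y+wall y [0.0448, 0.0459, 0.0463] y-wall y None
scene
  held top   [-0.0449, -0.001, 0.0441] [-0.0428, 0.0045, 0.0456] [0.0422, 0.0475, 0.0497]
  stack top  [-0.0434, -0.0002, 0.0413] [0.034, 0.0453, 0.0462] [-0.004, -0.0018, 0.0007]
   held x-wall x [-0.0599, -0.0451, -0.0447] y+wall y [0.0443, 0.0453, 0.0462] y-wall y None
   stack x-wall x [-0.045, -0.0448, -0.0444] y+wall y [0.0445, 0.0453, 0.046] y-wall y None
side
  held top   [-0.0451, -0.0062, 0.0465] [-0.0449, -0.0077, 0.0425] [0.0409, 0.045, 0.046]
  stack top  [-0.0453, -0.0264, 0.0429] [-0.0457, -0.0426, 0.0098] [-0.004, -0.0026, -0.0011]
   held x-wall x [-0.0588, -0.0443, -0.0425] y+wall y None y-wall y [-0.0459, -0.044, -0.0421]
   stack x-wall x [-0.0456, -0.044, -0.0417] y+wall y None y-wall y [-0.0508, -0.044, -0.0423]
[ 0.52254713 -0.48397153  4.88345588] [-0.30654882 -0.31339473 -0.08027023] 0.00804737074654132
```

Emit:
apply_moves(rows=[0,0,0,0,0,0,0,0,0,0,0,0,0,0,0,0,0,0,0,0,0,0,0,0,0,0,0,0,0,0,0,0,0,0,0,0,0,0,0,0,0,0], grip=0.3, grip_force=20)

```text
t: 15.1
tool_pos: [0.5869, 0.0156, 0.1312]
tool_rot: [1.812, 1.688, 0.701]
contact_force: [0.8, 0.9, 0.1]
opening: 0.0256
grip_force: 0.0
```

Emit:
apply_moves(rows=[0,0,-0.005,0,0,0,0,0,-0.015,0,0,0,0,0,-0.03,0,0,0,0,0,-0.05,0,0,0,0,0,-0.08,0,0,0,0,0,-0.12,0,0,0,0,0,-0.15,0,0,0,0,0,-0.15,0,0,0,0,0,-0.15,0,0,0])

```text
t: 16.0
tool_pos: [0.5236, 0.02, 0.1955]
tool_rot: [1.811, 1.687, 0.702]
contact_force: [0.6, -0.0, 0.3]
opening: 0.0255
grip_force: 0.0
```

```bash
sed -i 's/^    zt=.*/    zt=.046/' rel.py; python3 rel.py 9; python3 -c "
from h import *
p=cv2.imread('pics/scene9.png')[180:440,160:480];q=cv2.imread('pics/side9.png')[120:380,220:540]
cv2.imwrite('pics/c9.png',cv2.resize(np.hstack([p,q]),None,fx=1.25,fy=1.25))"
```

```text
t 16.0 tcp in stack [-0.1385  0.0023  0.0237] rot err [-0.0024 -0.      0.0009]
w
  held top   [-0.0445, -0.0428, 0.0279] [-0.0423, 0.0081, 0.0463] [0.04, 0.043, 0.0465]
  stack top  [-0.0446, -0.0427, 0.0336] [-0.0293, 0.0131, 0.0462] [-0.0039, -0.0016, 0.0011]
   held x-wall x [-0.0521, -0.0432, -0.0414] y+wall y [0.0446, 0.0461, 0.0464] y-wall y None
   stack x-wall x [-0.0447, -0.0431, -0.0412] y+wall y [0.0448, 0.0458, 0.0464] y-wall y None
scene
  held top   [-0.0447, -0.0008, 0.0442] [-0.0425, 0.0045, 0.0456] [0.0414, 0.0473, 0.0495]
  stack top  [-0.045, -0.0077, 0.0428] [-0.0381, 0.0453, 0.0461] [-0.0039, -0.002, 0.0007]
   held x-wall x [-0.0599, -0.0448, -0.0443] y+wall y [0.0442, 0.0454, 0.0463] y-wall y None
   stack x-wall x [-0.045, -0.0448, -0.0444] y+wall y [0.0443, 0.0453, 0.0461] y-wall y None
side
  held top   [-0.0447, -0.0064, 0.0466] [-0.0447, -0.0086, 0.0423] [0.0402, 0.0448, 0.0459]
  stack top  [-0.0452, -0.0345, 0.0416] [-0.0452, -0.0423, 0.0267] [-0.004, -0.0027, -0.0011]
   held x-wall x [-0.0587, -0.044, -0.0421] y+wall y None y-wall y [-0.0461, -0.044, -0.0418]
   stack x-wall x [-0.0458, -0.0439, -0.0421] y+wall y None y-wall y [-0.0504, -0.0439, -0.0419]
```

View pics/c9.png

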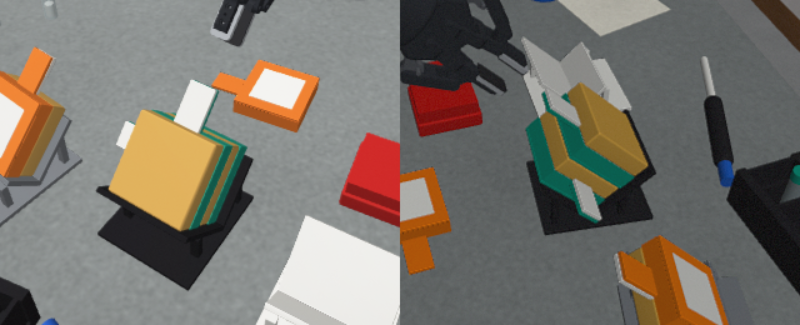

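The dish is stacked flush, with every wall within about 0.3 mm of the lower dish's. The tab points up the slope, the lower dish hasn't moved, and the gripper is clear. Handing in.

```bash
python3 -c "
from station import ctrl
print(ctrl.finish_job())"
```

```text
the job is handed in; nothing more can be done
None
```

The teal-lidded dish now lies upside down, squarely on the dish in the black stand (walls aligned to about 0.3 mm), tab up the slope; the lower dish showed no shift, the gripper is clear, and the job was handed in at about 16 s.

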